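# Unhasp the instrument case and fetch the spare battery pack

### The arm

A 6-joint arm with a two-finger parallel gripper is mounted at the origin on the work surface. World frame = base frame: x ahead of the robot, y to its left, z up, the work surface at z = 0. Lengths are in m, angles in degrees, forces in N, time in s.
With the tool pointing down it reaches from about 0.25 to 0.775 m from the base axis. Payload 4 kg.
Tool frame: the origin (TCP) lies at the very end of the fingers, on their centre line; the grasp point (between the pads) lies 19 mm behind it; z points along the fingers, y is the line along which they close (so a half turn about z gives the same grasp; the last joint's range is limited). The gripper opens to 94 mm and grips with 3 to 60 N. Pads are 16 mm wide; open, the fingers measure 119 mm over their backs; the gripper's body (75 mm by 177 mm) begins 78 mm behind the grasp point.
Start: joints at [-69.448, 4.996, 78.535, -0, 96.463, -5.907], TCP at [0.245, -0.492, 0.206] pointing down, gripper open.
Joint ranges: [-177.83, 177.83], [-43.37, 116.18], [15.69, 146.23], [-61.86, 241.86], [9.47, 152.12], [-147.06, 147.06]. Speed limits (degrees/s): [159.86, 159.86, 180, 180, 180, 180].

### API

Orientations are given as a 3x3 rotation matrix whose columns are the frame's x, y, z axes.
In Python, from station import ctrl gives the robot as it stands. The module is installed in compiled form; this text tells all that it offers.
- The arm moves only by the shell command python3 -m pendant 'ROWS' [OPENING] [FORCE]. ROWS is JSON, a list of rows, each an object of numbers: "dx", "dy", "dz": the shift along the world's x, y, z in mm; "ax", "ay", "az": the turn, a rotation vector about the world's x, y, z in degrees. A call has 1 to 12 rows; each row shifts and turns the commanded pose from where the row before left it; what a row does not reach is not made up. A row lasts 1/8 s, in which the tool goes at most 62.5 mm and 10.7 degrees, less where a joint would pass 70% of its speed; a pose out of reach is approached as far as the arm can. A call is refused whole if a number of a shift passes 62.5 or a number of a turn 10.7, either way. A call with a gripper value outside its range is refused whole. OPENING is the closure, from 0 (fully open) to 1 (shut), set as the call begins (- or left out, the last holds). The fingers move at their own pace and stop on an object; FORCE is the grip in N (left out, the last holds). Time passes only in rows, so rows that do not move let the fingers close. It gives the time, the measured TCP pose, the force, the opening and the grip force at its end, in the units of the state.
- ctrl.get_state(): the state, without advancing time (a new reading comes with each control period).
- ctrl.camera(name): name is "side" or "top" or "wrist"; returns (picture, depth): 420x560x3 uint8, red, green, blue; 420x560 float32, m along the optical axis (not along the pixel's ray), 0 where there is no reading.
- ctrl.get_calibration(name): a dict with "mtx" (3x3 intrinsics, pixels), "dist_coeffs" ([k1, k2, p1, p2, k3] as OpenCV has them; the pictures are not rectified), "view" (4x4, takes a point from world to camera coordinates). Camera axes: x right, y down, z forward; pixel columns grow to the right and rows downward; lengths in m; the calibration is good to about 2 mm. A picture is of the moment at which its call begins: read the wrist's pose just before it. get_calibration takes no time and is no camera call; for the wrist camera it gives the pose at the moment of the call.
- ctrl.sign_off(): hands the job in; it is judged then, once.
The state is a dict: "time": time; "q": joint angles; "joint_velocities": joint speeds; "tau": joint torques, N m; "ee_pos": TCP position; "ee_rot": TCP orientation; "contact_force": force on the tool from outside, world axes, zero at the start; "torque": the same for the moment, N m; "width": finger opening in m; "finger_force": force on a finger pad.
Only numpy, scipy, OpenCV 4.12 (cv2) and the standard library are available. Lean on these libraries where they do the work, as an engineer would, in place of code of your own. Each camera call takes 0.05 s, during which the arm holds its last target. There are 200 camera calls.

### The job

Flip the hasp on the front of the closed instrument case off its staple and swing it right up until it stands about upright on the lid's edge; only then raise the lid by its T-grip until it stands fully open by itself. Pinch the two sprung side tabs of the battery pack together to free it from its cradle, lift it out and set it down gently, upright, in the middle of the shallow tray, and let go, leaving the hasp swung clear and the lid open. Keep off the microscope and do not disturb the handset, the eraser or the jar.

Things in the scene. Friction and masses are not known exactly. Their poses are not given: they have to be found in the camera images.
- case: Aluminium case, flat lid, fixed. Box 160 (x) x 300 (y) x 100 high, walls and floor 6, lid 6 more. Origin: centre of underside; x points from the hasp side (front, towards the robot) to the lid hinge at the back, z up. Mid-front, 88 mm up, a steel staple sticks out 22 mm (7 wide, 11 high) through the hasp's slot and holds the lid shut.
- hasp (a joint): Hinge of the dark steel hasp leaf (40 wide, 4 thick) on the lid's front edge. rad: 0 hangs down the case front over the staple (starts 0 to 0.1), 1.57 sticks straight out to the front, 3.14 stands upright (lid shut), stop 3.7. Stiff pivot (0.045 N m): stays where left.
- hasp_pivot (a point): Point on the hasp's pivot line (parallel to case y), at its middle: 87 mm in front of the case's centre and 105 mm above the table with the lid shut.
- hasp_grip_center (a point): Centre of the hasp's T-grip: a black roller along case y, 18 diameter, 30 long, free to turn about its own axis, on a stem jutting square outwards from the leaf's lower end. 46 mm from the pivot along the leaf, 34 mm out from it; at start 121 mm in front of the case centre, 60 mm up. Pinched on its two flat ends it follows the hasp's arc, turning on its pin.
- lid (a joint): Hinge of the lid on the case's back upper edge. rad: 0 shut, 1.57 vertical, stop at 1.9. Friction hinge (0.38 N m): stays where it is left; needs about 4 N at its T-grip. With the hasp over the staple it can rise only about 0.09.
- lid_hinge (a point): Point on the lid's hinge line (parallel to case y) at its middle: 80 mm behind the case's centre, 100.5 mm above the table.
- lid_grip_center (a point): Centre of the lid's T-grip: a black roller like the hasp's (18 diameter, 30 long along case y, free to turn on its axis), on a stem in front of the lid's front edge, 100 mm to the +y side of the hasp. It is 194 mm from the hinge line (34 mm in front of the lid's edge), 4 mm above the lid's underside, and moves with the lid.
- cradle: Black cradle fixed to the case floor, in its left or right half, slightly turned. 96 (x) x 72 (y) x 40 high. Origin: centre of its underside, 6 mm above the table. The pack stands on its 4 mm floor; barbs on the pack's tabs catch under the inner lips of the two long walls (52 mm between lips).
- pack_center (a point): Centre of the battery pack: grey block 80 (x) x 40 (y) x 80 high, 210-390 g, upright in the cradle and aligned with it (bottom 10, top 90 mm up). Black sprung tabs on its +y and -y faces, finger pads 26 wide, from 2 to 32 mm above this centre, 56 mm over both, 44 squeezed fully in (2 to 5.5 N each). Pressed in 4 mm or more, both barbs clear and it lifts straight up, carried by the tabs.
- tray: Shallow white tray fixed to the table, 150 (its x) x 130 (its y) x 22 high, floor and walls 5 mm. Origin: centre of its underside. On the left or the right of the case. The pack is to stand in it in any yaw.
- microscope: Ivory stereo microscope, fixed, on the side of the case opposite the tray. Base 230 (x) x 170 (y) x 28, column and head up to 350 mm high. Origin: centre of the base's underside. Not to be touched.
- handset: Loose dark blue inspection handset lying behind the microscope (farther from the robot): 245 long (its x; handle to -x, 110 x 85 head to +x), 34 high. Origin: mid-length, on its underside. Leave alone.
- eraser: Loose board eraser, 55 (its x) x 150 (its y) x 41, behind the tray (farther from the robot). Origin: centre of its underside. Leave alone.
- jar_center (a point): Centre of a loose lidded jar, 52 diameter, 62 high, standing on the case floor in the half without the cradle. Leave alone.
There are look-alikes about, which are no part of the job. Several things look just like the tray: the one meant starts farthest to the robot's left.

How it is judged:
By the outcome, as a careful person would: the job done as asked, in the order asked, and still so for the second after the job is handed in, with the robot touching nothing.
It also fails if it takes over 72 s, if anything falls off the work surface, if the arm or the gripper's body presses on something with over 40 N, if the wrist force passes 120 N, or if a joint passes its speed limit or range.

## Working session

There is one attempt and no reset: what is moved stays moved. The work goes in short steps, Python scripts to look and compute and a shell command to move; the robot and the scene stay as the last step left them, time stands still between calls to the robot, and variables do not carry over. Pictures are saved under pics/ and viewed, at most 12 in all, crops included, and the job is handed in when it is done.

```bash
mkdir -p pics
cat > h.py <<'E'
from station import ctrl
import numpy as np, cv2
def shot(n, save=None):
    c=ctrl.get_calibration(n); im,d=ctrl.camera(n)
    if save: cv2.imwrite('pics/'+save,cv2.cvtColor(im,cv2.COLOR_RGB2BGR))
    return im,d,c
def ray(c,uv):
    uv=np.array(uv,float).reshape(-1,1,2)
    p=cv2.undistortPoints(uv,np.array(c['mtx']),np.array(c['dist_coeffs'])).reshape(-1,2)
    V=np.array(c['view']);R=V[:3,:3];o=-R.T@V[:3,3]
    return o,np.c_[p,np.ones(len(p))]@R
def plane(c,uv,z):
    o,r=ray(c,uv); return o+r*((z-o[2])/r[:,2])[:,None]
def cloud(c,uv,d):  # point from depth at pixels
    o,r=ray(c,uv); dd=np.array([d[int(v),int(u)] for u,v in np.array(uv).reshape(-1,2)])
    return o+r*dd[:,None]
E
python3 - <<'E'
from h import *
np.set_printoptions(precision=3,suppress=True)
for n in('top','side'):
    im,d,c=shot(n,n+'0.png'); np.savez(n+'0.npz',im=im,d=d); o,_=ray(c,[[280,210]]); print(n,o,_)
print(ctrl.get_state())
E
```

```text
top [ 0.206 -0.115  1.675] [[ 0.184  0.014 -0.983]]
side [0.297 0.909 1.198] [[ 0.107 -0.672 -0.733]]
{'time': 0.1, 'q': array([-69.448,   5.037,  78.615,   0.003,  96.464,  -5.906]), 'joint_velocities': array([-0.032, -0.041, -0.225,  0.049, -0.001, -0.043]), 'tau': array([  0.002, -34.125, -30.33 ,   0.072,   0.03 ,  -0.   ]), 'ee_pos': array([ 0.245, -0.492,  0.204]), 'ee_rot': array([[ 0.895,  0.446, -0.001],
       [ 0.446, -0.895,  0.002],
       [ 0.   , -0.002, -1.   ]]), 'contact_force': array([-0.459,  0.042, -0.248]), 'torque': array([0.019, 0.001, 0.043]), 'finger_force': 0.0, 'width': 0.09389809700507716}
```

View pics/top0.png

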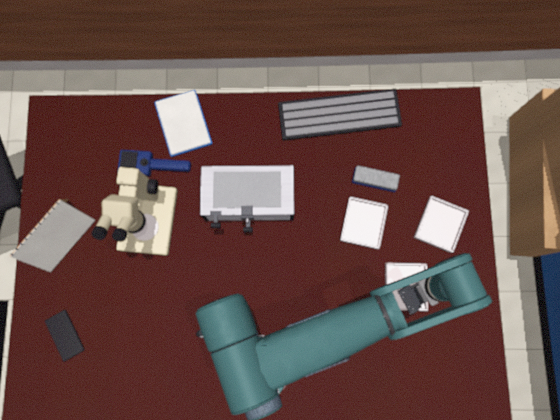

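View pics/side0.png

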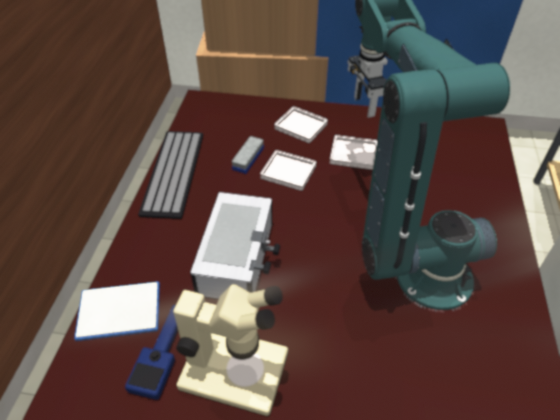

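Top view: case at (247,193), hasp grip at (247,218), lid grip at (216,218), microscope at (140,215), and three trays at (365,222), (441,224) and (407,280). The leftmost (largest y) is the one at (365,222). The side view agrees with this.

Run:
```python
from h import *
np.set_printoptions(precision=4,suppress=True)
for n in('top','side'):
    z=np.load(n+'0.npz');im,d=z['im'],z['d'];c=ctrl.get_calibration(n)
    hsv=cv2.cvtColor(im,cv2.COLOR_RGB2HSV)
    print(n)
    m=((hsv[...,1]<60)&(hsv[...,2]>100)).astype(np.uint8)
    k,l,s,ce=cv2.connectedComponentsWithStats(m)
    vv,uu=np.mgrid[:420,:560]
    for i in range(1,k):
        if not 150<s[i,4]<9000: continue
        cnt=max(cv2.findContours((l==i).astype(np.uint8),0,2)[0],key=cv2.contourArea)
        r=cv2.minAreaRect(cnt); b=cv2.boxPoints(r)
        idx=np.argwhere(l==i)[:, ::-1]; P=cloud(c,idx,d); h=np.median(P[:,2])
        if np.median(P[:,0])<0.05 or np.median(P[:,0])>1: continue
        zt=np.percentile(P[:,2],95)
        print('px',ce[i],s[i,4],'medz',h,'z95',zt,'centre',plane(c,[r[0]],zt)[0],'box',plane(c,b,zt)[:,:2].tolist() if n=='top' else '')
    # dark grips
    m=((hsv[...,2]<70)&(hsv[...,1]<110)).astype(np.uint8)
    idx=np.argwhere(m)[:, ::-1]; P=cloud(c,idx,d)
    ok=(P[:,2]>0.045)&(P[:,2]<.135)&(P[:,0]>.3)&(P[:,0]<.75)&(P[:,1]<.15)&(P[:,1]>-.25)
    mm=np.zeros_like(m); mm[idx[ok][:,1],idx[ok][:,0]]=1
    k,l,s,ce=cv2.connectedComponentsWithStats(mm)
    for i in range(1,k):
        if s[i,4]>8:
            ii=np.argwhere(l==i)[:, ::-1];Q=cloud(c,ii,d); print('dark',ce[i],s[i,4],Q.mean(0),Q.min(0),Q.max(0))
```

```text
top
px [337.3564 100.5535] 766 medz 0.018077798673514 z95 0.025305934624785253 centre [ 0.8995 -0.2981  0.0253] box [[0.8926284748569214, -0.10248862249758019], [0.9312867463764355, -0.49097747942259745], [0.905846727787574, -0.49254803685557985], [0.8672251957088509, -0.10493717185774173]]
px [338.6247 108.8974] 770 medz 0.01786871768848053 z95 0.025395442191437464 centre [ 0.8689 -0.3016  0.0254] box [[0.8618454320104666, -0.10524786198115517], [0.9007122275323423, -0.49527100313046035], [0.8754021103028202, -0.4968171077449175], [0.8365725613975612, -0.10768314078135204]]
px [340.0357 117.2815] 785 medz 0.017781691363723873 z95 0.02464614406511294 centre [ 0.8383 -0.3047  0.0246] box [[0.8318464160961101, -0.10878362821139141], [0.8701310974015308, -0.49794863074874324], [0.8442652465932413, -0.49948244870760633], [0.8060167293972603, -0.11123627683735535]]
px [341.0359 125.7633] 807 medz 0.0182204896737439 z95 0.025508847754191995 centre [ 0.8073 -0.307   0.0255] box [[0.8003251278693166, -0.11115523197885437], [0.8397790392885985, -0.5001493455845698], [0.8137184648587231, -0.50
[... 3709 characters left out ...]
79070769903393 centre [ 0.8092 -0.2876  0.0238] box 
px [352.9863 151.2162] 1318 medz 0.006377377093391257 z95 0.02316929364560722 centre [ 0.2594 -0.4859  0.0232] box 
px [247.158  150.5052] 481 medz 0.04067113027416269 z95 0.04627965277793478 centre [ 0.621  -0.4062  0.0463] box 
px [288.0094 169.29  ] 1493 medz 0.006439235860518533 z95 0.022977664831886145 centre [ 0.4726 -0.3597  0.023 ] box 
dark [271.3077 211.7692] 13 [ 0.4874 -0.1236  0.0585] [ 0.4853 -0.1314  0.045 ] [ 0.4889 -0.1182  0.0788]
dark [271.0943 248.3113] 106 [0.4622 0.0248 0.0701] [0.4402 0.0041 0.0535] [0.4883 0.0431 0.1117]
dark [266.4819 267.7108] 83 [0.4573 0.1217 0.1096] [0.4481 0.1022 0.0999] [0.4748 0.136  0.117 ]
```

```bash
python3 -m pendant '[{"dx":13,"dy":42,"dz":8,"az":-2.3},{"dx":13,"dy":42,"dz":8,"az":-2.3},{"dx":13,"dy":42,"dz":8,"az":-2.3},{"dx":13,"dy":42,"dz":8,"az":-2.3},{"dx":13,"dy":42,"dz":8,"az":-2.3},{"dx":13,"dy":42,"dz":0,"az":-2.3},{"dx":13,"dy":42,"az":-2.3},{"dx":13,"dy":42,"az":-2.3},{"dx":13,"dy":42,"az":-2.3},{"dx":13,"dy":42,"az":-2.3},{"dx":13,"dy":42,"az":-2.3},{"dx":13,"dy":42,"az":-2.3}]' 0
python3 - <<'E'
from h import *
np.set_printoptions(precision=4,suppress=True)
s=ctrl.get_state(); print(s['ee_pos'],s['ee_rot'])
im,d,c=shot('wrist','w1.png'); np.savez('w1.npz',im=im,d=d,view=c['view']); print(c['mtx'],ray(c,[[280,210]]))
E
```

```text
[ 0.2449 -0.4919  0.2044] [[ 0.8953  0.4455 -0.0006]
 [ 0.4455 -0.8953  0.0019]
 [ 0.0003 -0.002  -1.    ]]
[[322.5055   0.     281.8655]
 [  0.     322.5055 206.0215]
 [  0.       0.       1.    ]] (array([ 0.3195, -0.4551,  0.3829]), array([[-0.2657, -0.1245, -0.9561]]))invalid input at $[0]: expected keys dx, dy, dz, ax, ay, az
```

View pics/w1.png

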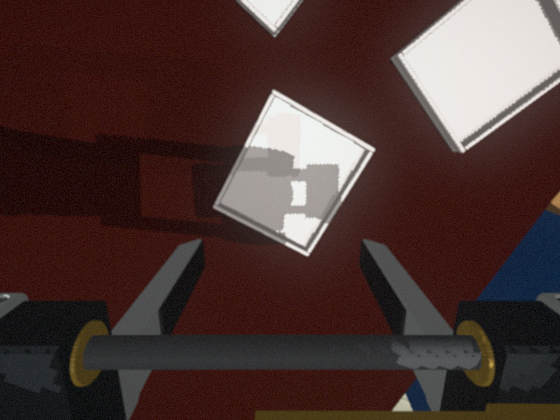

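The wrist camera sits about 80 mm ahead of the tool and looks down past the fingers; here it shows the decoy tray at (295,170). Every row needs all six keys.

```bash
python3 -m pendant '[{"dx":12,"dy":42,"dz":8,"ax":0,"ay":0,"az":-2.3},{"dx":12,"dy":42,"dz":8,"ax":0,"ay":0,"az":-2.3},{"dx":12,"dy":42,"dz":8,"ax":0,"ay":0,"az":-2.3},{"dx":12,"dy":42,"dz":8,"ax":0,"ay":0,"az":-2.3},{"dx":12,"dy":42,"dz":8,"ax":0,"ay":0,"az":-2.3},{"dx":12,"dy":42,"dz":0,"ax":0,"ay":0,"az":-2.3},{"dx":12,"dy":42,"dz":0,"ax":0,"ay":0,"az":-2.3},{"dx":12,"dy":42,"dz":0,"ax":0,"ay":0,"az":-2.3},{"dx":12,"dy":42,"dz":0,"ax":0,"ay":0,"az":-2.3},{"dx":12,"dy":42,"dz":0,"ax":0,"ay":0,"az":-2.3},{"dx":12,"dy":42,"dz":0,"ax":0,"ay":0,"az":-2.3},{"dx":12,"dy":42,"dz":0,"ax":0,"ay":0,"az":-2.3}]' 0
python3 - <<'E'
from h import *
np.set_printoptions(precision=4,suppress=True)
im,d,c=shot('wrist','w2.png'); np.savez('w2.npz',im=im,d=d,view=c['view'])
s=ctrl.get_state(); print(s['ee_pos'],s['ee_rot'])
E
```

```text
time: 1.65
ee_pos: [0.3891, 0.0131, 0.2453]
ee_rot: [[1.0, -0.021, 0.0], [-0.021, -1.0, -0.0], [0.0, 0.0, -1.0]]
contact_force: [0.2, -0.3, 0.3]
width: 0.0939
finger_force: 0.0
[0.3897 0.0175 0.2452] [[ 0.9999 -0.0163  0.0004]
 [-0.0163 -0.9999  0.0046]
 [ 0.0003 -0.0047 -1.    ]]
```

View pics/w2.png

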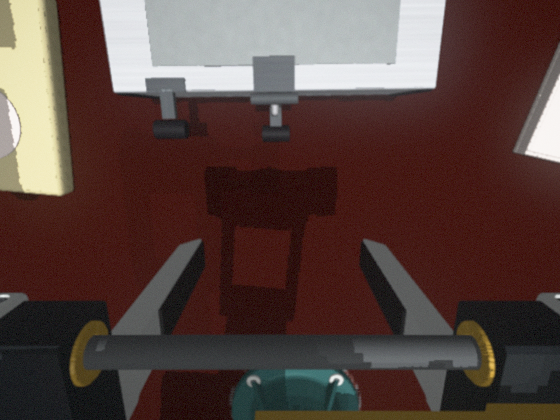

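The lid roller is at (171,129), the hasp roller at (276,133), and the lid's front edge runs from (113,93) to (437,88). Next I'll measure the rollers.

Run:
```python
from h import *
np.set_printoptions(precision=4,suppress=True)
z=np.load('w2.npz');im,d=z['im'],z['d'];c=ctrl.get_calibration('wrist');c['view']=z['view']
g=cv2.cvtColor(im,cv2.COLOR_RGB2HSV)
for name,(u0,u1,v0,v1) in {'lid':(148,196,117,142),'hasp':(256,296,123,145)}.items():
    uv=np.array([(u,v) for v in range(v0,v1) for u in range(u0,u1) if g[v,u,2]<75])
    P=cloud(c,uv,d); h=np.percentile(P[:,2],85)
    k=(P[:,2]>h-.014)&(P[:,2]<h+.01)
    P=P[k]; uvk=uv[k]
    lo,hi=np.percentile(P,[2,98],axis=0)
    print(name,k.sum(),'mean',P.mean(0),'lo',lo,'hi',hi,'px',uvk.min(0),uvk.max(0))
e=plane(c,[[113,93],[437,88],[275,91]],.106); print('edge',e, cloud(c,[[120,86],[200,80],[350,80],[430,83]],d))
```

```text
lid 676 mean [0.4591 0.1175 0.1097] lo [0.4501 0.1039 0.1007] hi [0.4675 0.1331 0.1133] px [152 117] [188 138]
hasp 442 mean [0.4494 0.0196 0.0666] lo [0.4411 0.0053 0.0615] hi [0.458  0.0334 0.0691] px [262 125] [288 142]
edge [[ 0.4918  0.1679  0.106 ]
 [ 0.4897 -0.1325  0.106 ]
 [ 0.4905  0.0175  0.106 ]] [[ 0.4977  0.1604  0.1061]
 [ 0.5014  0.0861  0.1062]
 [ 0.4986 -0.052   0.1051]
 [ 0.4941 -0.1253  0.1067]]
```

```bash
python3 -m pendant '[{"dx":30,"dy":1,"dz":0,"ax":0,"ay":0,"az":0},{"dx":30,"dy":1,"dz":-20,"ax":0,"ay":0,"az":0},{"dx":0,"dy":0,"dz":-40,"ax":0,"ay":0,"az":0},{"dx":0,"dy":0,"dz":-40,"ax":0,"ay":0,"az":0},{"dx":0,"dy":0,"dz":-40,"ax":0,"ay":0,"az":0},{"dx":0,"dy":0,"dz":-30,"ax":0,"ay":0,"az":0},{"dx":0,"dy":0,"dz":-20,"ax":0,"ay":0,"az":0},{"dx":0,"dy":0,"dz":-14,"ax":0,"ay":0,"az":0},{"dx":0,"dy":0,"dz":0,"ax":0,"ay":0,"az":0},{"dx":0,"dy":0,"dz":0,"ax":0,"ay":0,"az":0}]' 0.4
python3 - <<'E'
from h import *
im,d,c=shot('wrist','w3.png')
E
```

```text
time: 2.95
ee_pos: [0.4498, 0.0135, 0.0424]
ee_rot: [[1.0, -0.02, 0.002], [-0.02, -1.0, -0.0], [0.002, 0.0, -1.0]]
contact_force: [-0.7, 0.3, 0.1]
width: 0.0564
finger_force: 0.0
```

View pics/w3.png

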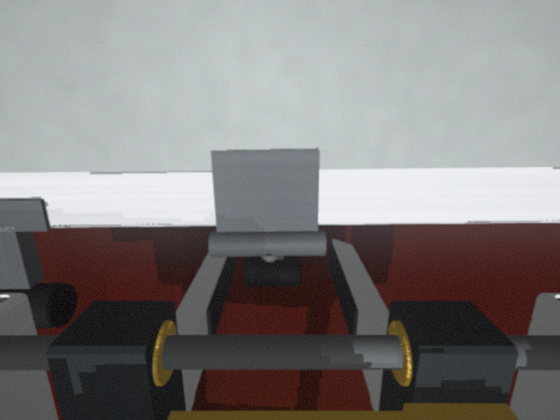

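The hasp roller at (272,270) sits between the fingers, about 5 mm towards +y. I'll shift and close.

```bash
python3 -m pendant '[{"dx":0,"dy":5,"dz":0,"ax":0,"ay":0,"az":0},{"dx":0,"dy":0,"dz":0,"ax":0,"ay":0,"az":0}]' 0.4; python3 -m pendant '[{"dx":0,"dy":0,"dz":0,"ax":0,"ay":0,"az":0},{"dx":0,"dy":0,"dz":0,"ax":0,"ay":0,"az":0},{"dx":0,"dy":0,"dz":0,"ax":0,"ay":0,"az":0},{"dx":0,"dy":0,"dz":0,"ax":0,"ay":0,"az":0}]' 1 20
python3 - <<'E'
import numpy as np
for th in np.radians([0,15,30,45,60,75,90,105,120,135,150,165,180]):
    p=th+np.arctan2(34,46);print(round(np.degrees(th)),np.round(57.2*np.array([-np.sin(p),-np.cos(p)])-[-34,-46],1))
E
```

```text
time: 3.25
ee_pos: [0.4494, 0.0189, 0.0421]
ee_rot: [[1.0, -0.019, 0.001], [-0.019, -1.0, -0.0], [0.001, 0.0, -1.0]]
contact_force: [-0.1, 0.2, -0.1]
width: 0.0564
finger_force: 0.0
time: 3.75
ee_pos: [0.449, 0.0187, 0.0415]
ee_rot: [[1.0, -0.02, -0.0], [-0.02, -1.0, 0.0], [-0.0, -0.0, -1.0]]
contact_force: [-1.2, 1.2, 0.3]
width: 0.0298
finger_force: 20.0
0 [0. 0.]
15 [-10.7  10.4]
30 [-18.4  23.2]
45 [-22.6  37.5]
60 [-22.8  52.4]
75 [-19.2  66.9]
90 [-12.  80.]
105 [-1.6 90.7]
120 [11.2 98.4]
135 [ 25.5 102.6]
150 [ 40.4 102.8]
165 [54.9 99.2]
180 [68. 92.]
```

```bash
python3 -m pendant '[{"dx":-10.7,"dy":0,"dz":10.4,"ax":0,"ay":0,"az":0},{"dx":-7.7,"dy":0,"dz":12.8,"ax":0,"ay":0,"az":0},{"dx":-4.2,"dy":0,"dz":14.3,"ax":0,"ay":0,"az":0},{"dx":-0.2,"dy":0,"dz":14.9,"ax":0,"ay":0,"az":0},{"dx":3.6,"dy":0,"dz":14.5,"ax":0,"ay":0,"az":0},{"dx":7.2,"dy":0,"dz":13.1,"ax":0,"ay":0,"az":0},{"dx":0,"dy":0,"dz":0,"ax":0,"ay":0,"az":0}]'
```

```text
time: 4.62
ee_pos: [0.4377, 0.0187, 0.1228]
ee_rot: [[1.0, -0.02, 0.001], [-0.02, -1.0, 0.0], [0.001, -0.0, -1.0]]
contact_force: [2.1, 2.9, -1.4]
width: 0.03
finger_force: 20.0
```

```bash
python3 -m pendant '[{"dx":10.4,"dy":0,"dz":10.7,"ax":0,"ay":0,"az":0},{"dx":12.8,"dy":0,"dz":7.7,"ax":0,"ay":0,"az":0},{"dx":14.3,"dy":0,"dz":4.2,"ax":0,"ay":0,"az":0},{"dx":14.9,"dy":0,"dz":0.2,"ax":0,"ay":0,"az":0},{"dx":14.5,"dy":0,"dz":-3.6,"ax":0,"ay":0,"az":0},{"dx":13.1,"dy":0,"dz":-7.2,"ax":0,"ay":0,"az":0},{"dx":0,"dy":0,"dz":0,"ax":0,"ay":0,"az":0},{"dx":0,"dy":0,"dz":0,"ax":0,"ay":0,"az":0}]'
```

```text
time: 5.62
ee_pos: [0.5172, 0.0181, 0.1333]
ee_rot: [[1.0, -0.02, -0.0], [-0.02, -1.0, -0.001], [-0.0, 0.001, -1.0]]
contact_force: [0.3, -1.8, -1.1]
width: 0.0302
finger_force: 20.0
```

```bash
python3 -m pendant '[{"dx":0,"dy":0,"dz":0,"ax":0,"ay":0,"az":0},{"dx":0,"dy":0,"dz":0,"ax":0,"ay":0,"az":0},{"dx":0,"dy":0,"dz":20,"ax":0,"ay":0,"az":0},{"dx":0,"dy":0,"dz":30,"ax":0,"ay":0,"az":0},{"dx":0,"dy":0,"dz":30,"ax":0,"ay":0,"az":0},{"dx":-30,"dy":50,"dz":0,"ax":0,"ay":0,"az":0},{"dx":-29,"dy":50,"dz":0,"ax":0,"ay":0,"az":0},{"dx":0,"dy":0,"dz":0,"ax":0,"ay":0,"az":0},{"dx":0,"dy":0,"dz":-30,"ax":0,"ay":0,"az":0},{"dx":0,"dy":0,"dz":0,"ax":0,"ay":0,"az":0}]' 0.4
python3 - <<'E'
from h import *
np.set_printoptions(precision=4,suppress=True)
im,d,c=shot('wrist','w4.png')
s=ctrl.get_state(); print(s['ee_pos'])
E
```

```text
time: 6.88
ee_pos: [0.4567, 0.1178, 0.1813]
ee_rot: [[1.0, -0.02, -0.005], [-0.02, -1.0, -0.001], [-0.005, 0.001, -1.0]]
contact_force: [0.2, 1.0, -0.4]
width: 0.0561
finger_force: 0.0
[0.4577 0.1179 0.1828]
```

View pics/w4.png

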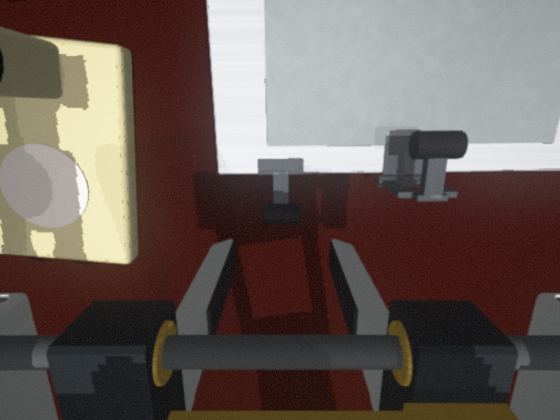

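The hasp stands upright with its roller over the lid at (438,144), and the lid roller at (281,213) is centred between the fingers. I'll descend and grip.

```bash
python3 -m pendant '[{"dx":0,"dy":0,"dz":-40,"ax":0,"ay":0,"az":0},{"dx":0,"dy":0,"dz":-35,"ax":0,"ay":0,"az":0},{"dx":0,"dy":0,"dz":-22,"ax":0,"ay":0,"az":0},{"dx":0,"dy":0,"dz":0,"ax":0,"ay":0,"az":0},{"dx":0,"dy":0,"dz":0,"ax":0,"ay":0,"az":0}]' 0.4;  python3 -m pendant '[{"dx":0,"dy":0,"dz":0,"ax":0,"ay":0,"az":0},{"dx":0,"dy":0,"dz":0,"ax":0,"ay":0,"az":0},{"dx":0,"dy":0,"dz":0,"ax":0,"ay":0,"az":0}]' 1 35
python3 - <<'E'
import numpy as np
a=np.linspace(0,1.88,18)
p=np.c_[-194*np.cos(a)+4*np.sin(a),194*np.sin(a)+4*np.cos(a)]
print(np.round(np.diff(p,axis=0),1).tolist(),p[-1]-p[0])
E
```

```text
time: 7.55
ee_pos: [0.4595, 0.1184, 0.0884]
ee_rot: [[1.0, -0.021, 0.003], [-0.021, -1.0, 0.0], [0.003, -0.0, -1.0]]
contact_force: [-0.5, -0.8, -0.1]
width: 0.0564
finger_force: 0.0
time: 7.92
ee_pos: [0.4583, 0.1186, 0.087]
ee_rot: [[1.0, -0.02, 0.001], [-0.02, -1.0, -0.0], [0.001, 0.0, -1.0]]
contact_force: [0.4, -1.4, 0.6]
width: 0.0296
finger_force: 10.0
[[1.6, 21.4], [4.0, 21.1], [6.3, 20.5], [8.5, 19.7], [10.6, 18.6], [12.6, 17.3], [14.5, 15.8], [16.1, 14.2], [17.6, 12.3], [18.8, 10.3], [19.8, 8.1], [20.6, 5.9], [21.1, 3.6], [21.4, 1.2], [21.4, -1.1], [21.2, -3.5], [20.6, -5.8]] [256.84453796 179.582581  ]
```

```bash
python3 -m pendant '[{"dx":0,"dy":0,"dz":0,"ax":0,"ay":0,"az":0},{"dx":1.6,"dy":0,"dz":21.4,"ax":0,"ay":0,"az":0},{"dx":4,"dy":0,"dz":21.1,"ax":0,"ay":0,"az":0},{"dx":6.3,"dy":0,"dz":20.5,"ax":0,"ay":0,"az":0},{"dx":8.5,"dy":0,"dz":19.7,"ax":0,"ay":0,"az":0},{"dx":10.6,"dy":0,"dz":18.6,"ax":0,"ay":0,"az":0},{"dx":12.6,"dy":0,"dz":17.3,"ax":0,"ay":0,"az":0},{"dx":14.5,"dy":0,"dz":15.8,"ax":0,"ay":0,"az":0},{"dx":16.1,"dy":0,"dz":14.2,"ax":0,"ay":0,"az":0},{"dx":0,"dy":0,"dz":0,"ax":0,"ay":0,"az":0}]'
```

```text
time: 9.18
ee_pos: [0.5329, 0.1179, 0.236]
ee_rot: [[1.0, -0.021, 0.001], [-0.021, -1.0, -0.001], [0.001, 0.001, -1.0]]
contact_force: [-1.8, -2.8, 4.0]
width: 0.0298
finger_force: 35.0
```

```bash
python3 -m pendant '[{"dx":17.6,"dy":-0.3,"dz":12.3,"ax":0,"ay":0,"az":0},{"dx":18.8,"dy":-0.3,"dz":10.3,"ax":0,"ay":0,"az":0},{"dx":19.8,"dy":-0.3,"dz":8.1,"ax":0,"ay":0,"az":0},{"dx":20.6,"dy":-0.3,"dz":5.9,"ax":0,"ay":0,"az":0},{"dx":21.1,"dy":-0.3,"dz":3.6,"ax":0,"ay":0,"az":0},{"dx":21.4,"dy":-0.3,"dz":1.2,"ax":0,"ay":0,"az":0},{"dx":21.4,"dy":-0.3,"dz":-1.1,"ax":0,"ay":0,"az":0},{"dx":21.2,"dy":-0.3,"dz":-3.5,"ax":0,"ay":0,"az":0},{"dx":20.6,"dy":-0.3,"dz":-5.8,"ax":0,"ay":0,"az":0},{"dx":0,"dy":0,"dz":0,"ax":0,"ay":0,"az":0},{"dx":0,"dy":0,"dz":0,"ax":0,"ay":0,"az":0}]'
```

```text
time: 10.55
ee_pos: [0.7157, 0.1162, 0.2666]
ee_rot: [[1.0, -0.02, 0.003], [-0.02, -1.0, 0.0], [0.003, -0.001, -1.0]]
contact_force: [3.6, 0.2, 3.8]
width: 0.0297
finger_force: 35.0
```

```bash
python3 -m pendant '[{"dx":0,"dy":0,"dz":0,"ax":0,"ay":0,"az":0},{"dx":0,"dy":0,"dz":0,"ax":0,"ay":0,"az":0},{"dx":0,"dy":0,"dz":20,"ax":0,"ay":0,"az":0},{"dx":-5,"dy":0,"dz":25,"ax":0,"ay":0,"az":0},{"dx":-45,"dy":-20,"dz":0,"ax":0,"ay":0,"az":0},{"dx":-45,"dy":-20,"dz":0,"ax":0,"ay":0,"az":0},{"dx":-45,"dy":-20,"dz":0,"ax":0,"ay":0,"az":0},{"dx":-45,"dy":-20,"dz":0,"ax":0,"ay":0,"az":0},{"dx":-45,"dy":-20,"dz":0,"ax":0,"ay":0,"az":0},{"dx":0,"dy":0,"dz":0,"ax":0,"ay":0,"az":0},{"dx":0,"dy":0,"dz":0,"ax":0,"ay":0,"az":0}]' 0.4
python3 - <<'E'
from h import *
np.set_printoptions(precision=4,suppress=True)
s=ctrl.get_state(); print(s['ee_pos'],s['ee_rot'])
im,d,c=shot('wrist','w5.png'); np.savez('w5.npz',im=im,d=d,view=c['view'])
im,d,c=shot('top','top5.png'); np.savez('top5.npz',im=im,d=d)
E
```

```text
time: 11.92
ee_pos: [0.4848, 0.0161, 0.3111]
ee_rot: [[1.0, -0.02, 0.0], [-0.02, -1.0, 0.0], [0.0, -0.0, -1.0]]
contact_force: [0.3, 0.2, 0.3]
width: 0.0565
finger_force: 0.0
[0.4848 0.0161 0.3111] [[ 0.9998 -0.0199  0.0004]
 [-0.0199 -0.9998  0.0002]
 [ 0.0004 -0.0002 -1.    ]]
```

View pics/w5.png

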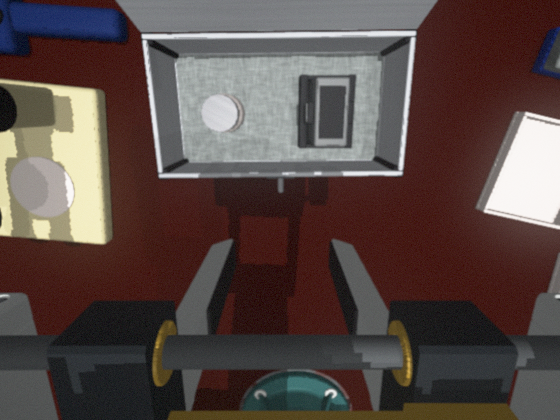

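The jar is at (221,112) in the left half. The cradle with the pack is in the right half, roughly (300–353, 75–148). I'll measure the pack top by depth.

Run:
```python
from h import *
np.set_printoptions(precision=4,suppress=True)
for f,n,(u0,u1,v0,v1) in(('w5.npz','wrist',(290,370,65,160)),('top5.npz','top',(235,305,165,225))):
    z=np.load(f);im,d=z['im'],z['d'];c=ctrl.get_calibration(n)
    if n=='wrist': c['view']=z['view']
    uv=np.array([(u,v) for v in range(v0,v1) for u in range(u0,u1)]); P=cloud(c,uv,d)
    k=(P[:,2]>.083)&(P[:,2]<.1)&(P[:,0]>.5)&(P[:,0]<.64)&(P[:,1]>-.115)&(P[:,1]<0)
    m=np.zeros(d.shape,np.uint8); m[uv[k][:,1],uv[k][:,0]]=1
    m=cv2.morphologyEx(m,cv2.MORPH_OPEN,np.ones((3,3)))
    cs=cv2.findContours(m,0,2)[0]
    if not cs: print(n,'none');continue
    r=cv2.minAreaRect(max(cs,key=cv2.contourArea)); b=plane(c,cv2.boxPoints(r),np.median(P[k][:,2]))
    print(n,k.sum(),'z',np.median(P[k][:,2]),'ctr',b.mean(0),r); print(b, np.linalg.norm(np.diff(b,axis=0),axis=1))
z=np.load('w5.npz');im=z['im'][60:165,280:385];cv2.imwrite('pics/c5.png',cv2.cvtColor(cv2.resize(im,None,fx=5.6,fy=5.6,interpolation=2),cv2.COLOR_RGB2BGR))
```

```text
wrist 2314 z 0.08961119384486549 ctr [ 0.5655 -0.0433  0.0896] ((330.6673278808594, 111.47686767578125), (33.848052978515625, 69.88970947265625), 1.5911402702331543)
[[ 0.5267 -0.0223  0.0896]
 [ 0.6063 -0.024   0.0896]
 [ 0.6045 -0.0631  0.0896]
 [ 0.5247 -0.0638  0.0896]] [0.0797 0.0391 0.0798]
top none
```

View pics/c5.png

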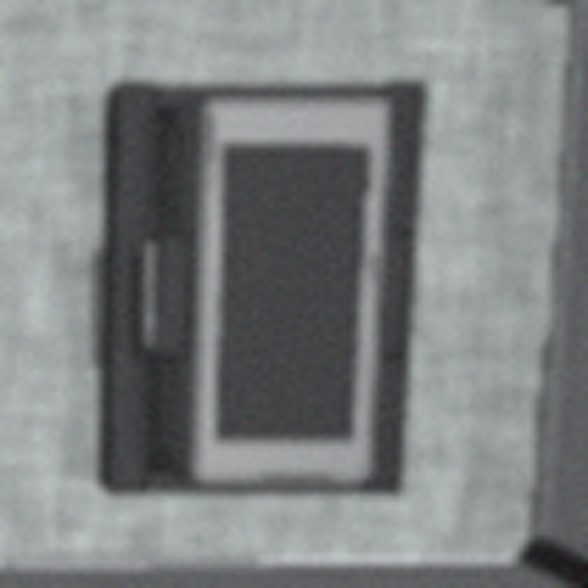

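```bash
python3 -m pendant '[{"dx":0,"dy":-30,"dz":-40,"ax":0,"ay":0,"az":0},{"dx":0,"dy":-30,"dz":-40,"ax":0,"ay":0,"az":0},{"dx":10,"dy":0,"dz":-40,"ax":0,"ay":0,"az":0},{"dx":0,"dy":0,"dz":0,"ax":0,"ay":0,"az":0},{"dx":0,"dy":0,"dz":0,"ax":0,"ay":0,"az":0},{"dx":0,"dy":0,"dz":0,"ax":0,"ay":0,"az":0}]' 0.2
python3 - <<'E'
from h import *
np.set_printoptions(precision=4,suppress=True)
s=ctrl.get_state(); print(s['ee_pos'],s['ee_rot'])
im,d,c=shot('wrist','w6.png'); np.savez('w6.npz',im=im,d=d,view=c['view'])
z=np.load('w5.npz');c5=dict(c);c5['view']=z['view']
L=np.array([[218,438],[225,145],[370,148],[355,437]])/5.6+[280,60]
b=plane(c5,L,.09);print('label w5',b.mean(0),b)
uv=np.argwhere(d>0)[:,::-1]; P=cloud(c,uv,d)
k=(P[:,2]>.083)&(P[:,2]<.097)&(P[:,0]>.51)&(P[:,0]<.625)&(P[:,1]>-.09)&(P[:,1]<0)
m=np.zeros(d.shape,np.uint8); m[uv[k][:,1],uv[k][:,0]]=1
r=cv2.minAreaRect(max(cv2.findContours(m,0,2)[0],key=cv2.contourArea)); b=plane(c,cv2.boxPoints(r),.0896)
print(np.median(P[k][:,2]),b.mean(0),b)
g=cv2.cvtColor(im,cv2.COLOR_RGB2GRAY); lab=((g<100)&(cv2.erode(m,np.ones((5,5)))>0)).astype(np.uint8)
r=cv2.minAreaRect(max(cv2.findContours(lab,0,2)[0],key=cv2.contourArea)); b=plane(c,cv2.boxPoints(r),.0896)
print('label w6',b.mean(0),b)
# tabs: points .05-.085 beside the pack
k=(P[:,2]>.06)&(P[:,2]<.083)&(P[:,0]>.54)&(P[:,0]<.60)&(P[:,1]>-.09)&(P[:,1]<0)
for q in (P[k&(P[:,1]>-.043)],P[k&(P[:,1]<-.043)]): print('tab',len(q), q.mean(0) if len(q) else '', np.percentile(q,[2,98],axis=0) if len(q) else '')
E
```

```text
time: 12.78
ee_pos: [0.4961, -0.0439, 0.1936]
ee_rot: [[1.0, -0.019, 0.004], [-0.019, -1.0, -0.001], [0.004, 0.001, -1.0]]
contact_force: [-0.2, -1.2, -0.6]
width: 0.0754
finger_force: 0.0
[ 0.4961 -0.0439  0.1936] [[ 0.9998 -0.0191  0.004 ]
 [-0.0191 -0.9998 -0.0009]
 [ 0.004   0.0008 -1.    ]]
label w5 [ 0.5653 -0.045   0.09  ] [[ 0.5358 -0.0297  0.09  ]
 [ 0.5955 -0.0304  0.09  ]
 [ 0.5943 -0.0605  0.09  ]
 [ 0.5354 -0.0594  0.09  ]]
0.08974166096496611 [ 0.5657 -0.0439  0.0896] [[ 0.6054 -0.0255  0.0896]
 [ 0.6047 -0.064   0.0896]
 [ 0.526  -0.064   0.0896]
 [ 0.5268 -0.0223  0.0896]]
label w6 [ 0.5656 -0.0444  0.0896] [[ 0.5365 -0.0288  0.0896]
 [ 0.5953 -0.0309  0.0896]
 [ 0.5947 -0.059   0.0896]
 [ 0.5359 -0.0587  0.0896]]
tab 279 [ 0.5664 -0.0196  0.0808] [[ 0.5532 -0.0235  0.0752]
 [ 0.5788 -0.0153  0.0823]]
tab 272 [ 0.5653 -0.0681  0.0808] [[ 0.5523 -0.0723  0.0743]
 [ 0.5778 -0.0645  0.0824]]
```

View pics/w6.png

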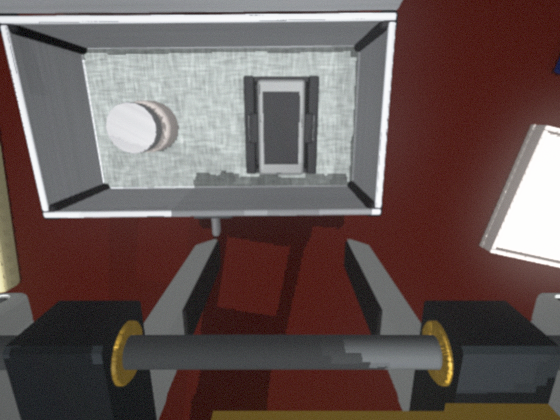

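The pack is at (281,126), with tabs on either side. Two views agree: centre (0.5657, −0.044), top z 0.0897, aligned with the tool yaw.

```bash
python3 -m pendant '[{"dx":35,"dy":0,"dz":0,"ax":0,"ay":0,"az":0},{"dx":35,"dy":0,"dz":0,"ax":0,"ay":0,"az":0},{"dx":0,"dy":0,"dz":-40,"ax":0,"ay":0,"az":0},{"dx":0,"dy":0,"dz":-40,"ax":0,"ay":0,"az":0},{"dx":0,"dy":0,"dz":-30,"ax":0,"ay":0,"az":0},{"dx":0,"dy":0,"dz":-20,"ax":0,"ay":0,"az":0},{"dx":0,"dy":0,"dz":-11,"ax":0,"ay":0,"az":0},{"dx":0,"dy":0,"dz":0,"ax":0,"ay":0,"az":0},{"dx":0,"dy":0,"dz":0,"ax":0,"ay":0,"az":0}]' 0.2;  python3 -m pendant '[{"dx":0,"dy":0,"dz":0,"ax":0,"ay":0,"az":0},{"dx":0,"dy":0,"dz":0,"ax":0,"ay":0,"az":0},{"dx":0,"dy":0,"dz":0,"ax":0,"ay":0,"az":0},{"dx":0,"dy":0,"dz":0,"ax":0,"ay":0,"az":0}]' 1 25
```

```text
time: 13.95
ee_pos: [0.5658, -0.0442, 0.0517]
ee_rot: [[1.0, -0.02, 0.003], [-0.02, -1.0, -0.001], [0.003, 0.001, -1.0]]
contact_force: [0.2, -0.4, 0.7]
width: 0.0752
finger_force: 0.0
time: 14.45
ee_pos: [0.5653, -0.0444, 0.0511]
ee_rot: [[1.0, -0.02, 0.001], [-0.02, -1.0, -0.001], [0.001, 0.001, -1.0]]
contact_force: [-1.2, -0.5, 4.0]
width: 0.0417
finger_force: 25.0
```

```bash
python3 -m pendant '[{"dx":0,"dy":0,"dz":5,"ax":0,"ay":0,"az":0},{"dx":0,"dy":0,"dz":10,"ax":0,"ay":0,"az":0},{"dx":0,"dy":0,"dz":15,"ax":0,"ay":0,"az":0},{"dx":0,"dy":0,"dz":20,"ax":0,"ay":0,"az":0},{"dx":0,"dy":0,"dz":20,"ax":0,"ay":0,"az":0},{"dx":0,"dy":0,"dz":20,"ax":0,"ay":0,"az":0},{"dx":0,"dy":0,"dz":20,"ax":0,"ay":0,"az":0},{"dx":0,"dy":0,"dz":15,"ax":0,"ay":0,"az":0},{"dx":0,"dy":0,"dz":0,"ax":0,"ay":0,"az":0},{"dx":0,"dy":0,"dz":0,"ax":0,"ay":0,"az":0}]'
python3 - <<'E'
from h import *
np.set_printoptions(precision=4,suppress=True)
# tray: floor pixels, top & side views from start
C=[]
for n,p in(('top',(364,222)),('side',(288,169))):
    z=np.load(n+'0.npz');im,d=z['im'],z['d'];c=ctrl.get_calibration(n)
    hsv=cv2.cvtColor(im,cv2.COLOR_RGB2HSV);m=((hsv[...,1]<60)&(hsv[...,2]>90)).astype(np.uint8)
    l=cv2.connectedComponents(m)[1]; uv=np.argwhere(l==l[p[1],p[0]])[:,::-1]; P=cloud(c,uv,d)
    r=cv2.minAreaRect((P[:,:2]*1000).astype(np.float32)); print(n,r,P[:,:2].mean(0),np.percentile(P[:,2],[5,50,95]))
E
```

```text
time: 15.7
ee_pos: [0.5643, -0.044, 0.1743]
ee_rot: [[1.0, -0.02, -0.001], [-0.02, -1.0, 0.0], [-0.001, -0.0, -1.0]]
contact_force: [-0.4, 0.4, -1.8]
width: 0.0421
finger_force: 25.0
top ((356.80657958984375, -305.7088623046875), (172.7146759033203, 454.2952880859375), 59.18910598754883) [ 0.4705 -0.374 ] [-0.0026  0.0051  0.0222]
side ((435.902587890625, 216.19821166992188), (188.87985229492188, 1400.888916015625), 3.6489970684051514) [ 0.4719 -0.365 ] [-0.0006  0.0064  0.023 ]
```

```bash
python3 -m pendant '[{"dx":0,"dy":-15,"dz":15,"ax":0,"ay":0,"az":0},{"dx":-15,"dy":-30,"dz":15,"ax":0,"ay":0,"az":0},{"dx":-18,"dy":-36,"dz":0,"ax":0,"ay":0,"az":0},{"dx":-18,"dy":-36,"dz":0,"ax":0,"ay":0,"az":0},{"dx":-18,"dy":-36,"dz":0,"ax":0,"ay":0,"az":0},{"dx":-18,"dy":-36,"dz":0,"ax":0,"ay":0,"az":0},{"dx":-18,"dy":-36,"dz":0,"ax":0,"ay":0,"az":0},{"dx":-18,"dy":-36,"dz":0,"ax":0,"ay":0,"az":0},{"dx":-18,"dy":-36,"dz":0,"ax":0,"ay":0,"az":0},{"dx":-12,"dy":-26,"dz":0,"ax":0,"ay":0,"az":0},{"dx":0,"dy":0,"dz":0,"ax":0,"ay":0,"az":0},{"dx":0,"dy":0,"dz":0,"ax":0,"ay":0,"az":0}]'
python3 - <<'E'
from h import *
np.set_printoptions(precision=4,suppress=True)
s=ctrl.get_state(); print(s['ee_pos'])
im,d,c=shot('wrist','w7.png'); np.savez('w7.npz',im=im,d=d,view=c['view'])
hsv=cv2.cvtColor(im,cv2.COLOR_RGB2HSV);m=((hsv[...,1]<60)&(hsv[...,2]>110)).astype(np.uint8)
k,l,st,ce=cv2.connectedComponentsWithStats(m)
for i in range(1,k):
    if st[i,4]>1500:
        cnt=max(cv2.findContours((l==i).astype(np.uint8),0,2)[0],key=cv2.contourArea); ap=cv2.approxPolyDP(cnt,8,True).reshape(-1,2)
        print(ce[i],st[i],ap.tolist()); b=plane(c,cv2.boxPoints(cv2.minAreaRect(cnt)),.022); print(b.mean(0),b)
        P=cloud(c,np.argwhere(l==i)[:,::-1],d); print(np.percentile(P[:,2],[5,50,95]))
E
```

```text
time: 17.2
ee_pos: [0.4117, -0.3671, 0.2053]
ee_rot: [[1.0, -0.02, 0.0], [-0.02, -1.0, 0.0], [0.0, -0.0, -1.0]]
contact_force: [-0.0, -0.1, -3.1]
width: 0.0416
finger_force: 25.0
[ 0.4117 -0.3671  0.2053]
[505.5468 133.7475] [  430    42   130   176 13629] [[505, 42], [430, 175], [526, 217], [559, 169], [517, 208], [559, 144], [559, 81], [504, 53], [559, 68]]
[ 0.4611 -0.6224  0.022 ] [[ 0.4224 -0.5335  0.022 ]
 [ 0.561  -0.5953  0.022 ]
 [ 0.5067 -0.7057  0.022 ]
 [ 0.3545 -0.6552  0.022 ]]
[0.0029 0.0044 0.0213]
[282.725  119.5117] [  214    46   145   160 15070] [[237, 46], [214, 183], [245, 191], [219, 177], [306, 176], [322, 205], [358, 75]]
[ 0.4733 -0.368   0.022 ] [[ 0.419  -0.2787  0.022 ]
 [ 0.5608 -0.3236  0.022 ]
 [ 0.5314 -0.4499  0.022 ]
 [ 0.3822 -0.4198  0.022 ]]
[0.0029 0.0044 0.0212]
[394.2112 271.2954] [ 340  245  107   56 4787] [[340, 246], [364, 300], [427, 299], [440, 253], [437, 300], [445, 248]]
[ 0.2979 -0.502   0.022 ] [[ 0.263  -0.4365  0.022 ]
 [ 0.3384 -0.4357  0.022 ]
 [ 0.333  -0.5641  0.022 ]
 [ 0.2573 -0.5718  0.022 ]]
[0.0031 0.0044 0.0214]
```

View pics/w7.png

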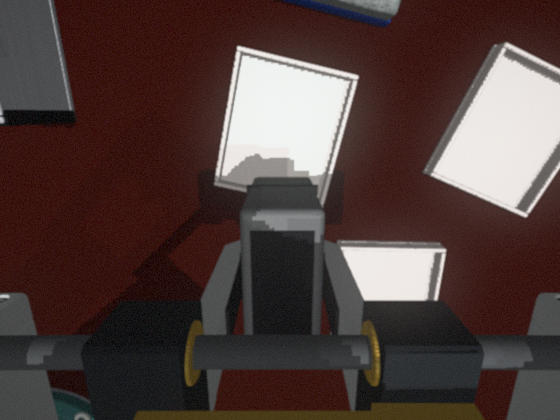

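The pack is held upright between the fingers. The target tray's rim corners are at about (237,46), (358,75), (214,183) and (322,205).

Run:
```python
from h import *
np.set_printoptions(precision=4,suppress=True)
z=np.load('w7.npz');c=ctrl.get_calibration('wrist');c['view']=z['view']
b=plane(c,[[237,46],[358,75],[322,205],[214,183]],.022);print(b,b.mean(0),np.linalg.norm(np.roll(b,-1,0)-b,axis=1))
# held pack: top height from depth
d=z['d'];P=cloud(c,[[282,245],[282,260],[282,280],[265,240]],d);print(P)
```

```text
[[ 0.5596 -0.3241  0.022 ]
 [ 0.5295 -0.4486  0.022 ]
 [ 0.3891 -0.4131  0.022 ]
 [ 0.4178 -0.2892  0.022 ]] [ 0.474  -0.3687  0.022 ] [0.1281 0.1449 0.1273 0.146 ]
[[ 0.4352 -0.3673  0.2449]
 [ 0.4273 -0.3671  0.2443]
 [ 0.4166 -0.3669  0.2441]
 [ 0.4377 -0.3594  0.2444]]
```

```bash
python3 -m pendant '[{"dx":20,"dy":-1,"dz":0,"ax":0,"ay":0,"az":0},{"dx":25,"dy":0,"dz":-20,"ax":0,"ay":0,"az":0},{"dx":16,"dy":0,"dz":-30,"ax":0,"ay":0,"az":0},{"dx":0,"dy":0,"dz":-30,"ax":0,"ay":0,"az":0},{"dx":0,"dy":0,"dz":-30,"ax":0,"ay":0,"az":0},{"dx":0,"dy":0,"dz":-20,"ax":0,"ay":0,"az":0},{"dx":0,"dy":0,"dz":-15,"ax":0,"ay":0,"az":0},{"dx":0,"dy":0,"dz":-7,"ax":0,"ay":0,"az":0},{"dx":0,"dy":0,"dz":0,"ax":0,"ay":0,"az":0},{"dx":0,"dy":0,"dz":0,"ax":0,"ay":0,"az":0},{"dx":0,"dy":0,"dz":0,"ax":0,"ay":0,"az":0}]'
```

```text
time: 18.62
ee_pos: [0.4732, -0.3686, 0.0542]
ee_rot: [[1.0, -0.02, 0.001], [-0.02, -1.0, -0.001], [0.001, 0.001, -1.0]]
contact_force: [0.2, -0.2, -1.8]
width: 0.0418
finger_force: 25.0
```

```bash
python3 -m pendant '[{"dx":0,"dy":0,"dz":-3,"ax":0,"ay":0,"az":0},{"dx":0,"dy":0,"dz":-2,"ax":0,"ay":0,"az":0},{"dx":0,"dy":0,"dz":-1.5,"ax":0,"ay":0,"az":0},{"dx":0,"dy":0,"dz":-1,"ax":0,"ay":0,"az":0},{"dx":0,"dy":0,"dz":0,"ax":0,"ay":0,"az":0},{"dx":0,"dy":0,"dz":0,"ax":0,"ay":0,"az":0}]'
```

```text
time: 19.38
ee_pos: [0.4727, -0.3681, 0.0462]
ee_rot: [[1.0, -0.02, -0.0], [-0.02, -1.0, -0.0], [-0.0, 0.0, -1.0]]
contact_force: [-1.8, 1.6, 2.9]
width: 0.0418
finger_force: 25.0
```

```bash
python3 -m pendant '[{"dx":0,"dy":0,"dz":0,"ax":0,"ay":0,"az":0},{"dx":0,"dy":0,"dz":0,"ax":0,"ay":0,"az":0},{"dx":0,"dy":0,"dz":0,"ax":0,"ay":0,"az":0},{"dx":0,"dy":0,"dz":10,"ax":0,"ay":0,"az":0},{"dx":0,"dy":0,"dz":25,"ax":0,"ay":0,"az":0},{"dx":0,"dy":0,"dz":40,"ax":0,"ay":0,"az":0},{"dx":0,"dy":0,"dz":50,"ax":0,"ay":0,"az":0},{"dx":-40,"dy":0,"dz":50,"ax":0,"ay":0,"az":0},{"dx":-40,"dy":0,"dz":20,"ax":0,"ay":0,"az":0},{"dx":-40,"dy":0,"dz":0,"ax":0,"ay":0,"az":0},{"dx":0,"dy":0,"dz":0,"ax":0,"ay":0,"az":0}]' 0.15
python3 - <<'E'
from h import *
np.set_printoptions(precision=4,suppress=True)
im,d,c=shot('wrist'); uv=np.argwhere(d>0)[:,::-1]; P=cloud(c,uv,d)
k=(P[:,2]>.07)&(P[:,2]<.1)&(abs(P[:,0]-.473)<.06)&(abs(P[:,1]+.368)<.06); Q=P[k]
print(len(Q),np.percentile(Q,[2,50,98],axis=0))
im2,_,_=shot('side'); cv2.imwrite('pics/end.png',cv2.cvtColor(np.hstack([cv2.resize(im,(400,300)),cv2.resize(im2,(400,300))]),cv2.COLOR_RGB2BGR))
E
```

```text
time: 20.75
ee_pos: [0.3523, -0.3685, 0.2414]
ee_rot: [[1.0, -0.023, 0.002], [-0.023, -1.0, -0.003], [0.002, 0.003, -1.0]]
contact_force: [0.6, -0.1, -0.5]
width: 0.0799
finger_force: 0.0
4065 [[ 0.436  -0.3926  0.0753]
 [ 0.475  -0.3678  0.0846]
 [ 0.5116 -0.3427  0.0866]]
```

View pics/end.png

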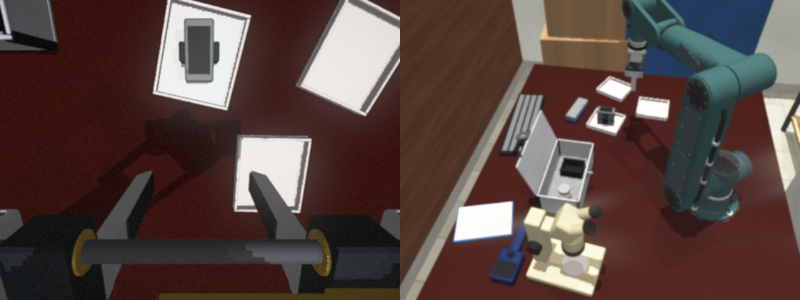

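The pack stands upright in mid-tray (top at z 0.085 m), the lid is open with the hasp behind it, and nothing else has moved. I'll hand the job in.

```bash
python3 -c "
from station import ctrl
print(ctrl.sign_off())"
```

```text
the job is handed in; nothing more can be done
None
```

The job is handed in at about 21 s: hasp swung up, lid standing open, and the battery pack upright in the middle of the leftmost tray with the robot clear; no verdict came back.

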